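# Spin-test two carved toy wheels and bin the one that binds

## Task

Give each of the two wooden toy wheels one push by its red peg, a sixth to a quarter of a turn, then let go and leave it as it settles: one runs free, the other binds and springs back. Once both are tested, lift the one that binds, with its stand, and stand it upright in the blue reject tray. Leave the free one standing where it is and do not disturb the phone, the sheathed knife or the wooden spoon.

Things in the scene. Friction and masses are not known exactly. Their poses are not given: they have to be found in the camera images.
- wheel_a (a point): Dark wooden wheel, light spokes, 62 mm across, 16 mm thick, level, turning on an upright axle. Point: the wheel's centre, half-way up, 44 mm above what its stand rests on; z up. x turns with the wheel and points to its red upright peg: 12 mm thick, axis 24 mm from the axle, from the wheel's top (52 mm up) to 74 mm. Brass axle end 3 mm above the wheel. The wheels look alike; one binds.
- wheel_b (a point): Dark wooden wheel, light spokes, 62 mm across, 16 mm thick, level, turning on an upright axle. Point: the wheel's centre, half-way up, 44 mm above what its stand rests on; z up. x turns with the wheel and points to its red upright peg: 12 mm thick, axis 24 mm from the axle, from the wheel's top (52 mm up) to 74 mm. Brass axle end 3 mm above the wheel. The wheels look alike; one binds.
- stand_a: Round stand of wheel_a, steel foot and wood, 56 mm across (narrower than the wheel), loose on the table. Stand and wheel weigh about 0.35 kg and lift as one by the wheel's rim. Pushing a binding wheel's peg may slide the stand some 5 to 10 mm. Origin: centre of its underside.
- stand_b: Round stand of wheel_b, steel foot and wood, 56 mm across (narrower than the wheel), loose on the table. Stand and wheel weigh about 0.35 kg and lift as one by the wheel's rim. Pushing a binding wheel's peg may slide the stand some 5 to 10 mm. Origin: centre of its underside.
- spin_a (a joint): Turn of wheel_a on its stand, rad, 0 at the start, growing anticlockwise from above. Turns either way. A free wheel yields to the lightest push on the peg, coasts a little and stays there. A binding one drags (0.3 to 2 N at the peg) and, when let go, springs back within about 1 s to some 0.35 rad from its start if it was pushed further than that.
- spin_b (a joint): Turn of wheel_b on its stand, rad, 0 at the start, growing anticlockwise from above. Turns either way. A free wheel yields to the lightest push on the peg, coasts a little and stays there. A binding one drags (0.3 to 2 N at the peg) and, when let go, springs back within about 1 s to some 0.35 rad from its start if it was pushed further than that.
- tray: Blue open tray fixed to the table, 200 (x) by 210 (y) by 36 mm high outside, walls and floor 6 mm thick. Origin: centre of its underside, at table height; z up.
- phone: Bystander: black phone lying flat, 72 by 150 by 9 mm, long along its y. Origin: centre of its underside.
- knife: Bystander: carving knife in a black sheath with a wooden handle, 220 mm long along its y, 26 mm wide, 18 mm high. Origin: near its middle, on its underside.
- spoon: Bystander: carved wooden spoon, about 190 mm long along its y, 36 mm wide at the bowl, 12 mm high. Origin: near its middle, on its underside.
Not all that is in view belongs to the job. What is shaped like the stand_b but orange is not meant.

How it is judged:
By the outcome, as a careful person would: the job done as asked, in the order asked, and still so for the second after the job is handed in, with the robot touching nothing.
It also fails if it takes over 61 s, if anything falls off the work surface, if the arm or the gripper's body presses on something with over 40 N, if the wrist force passes 120 N, or if a joint passes its speed limit or range.

## Robot

A 7-joint arm with a two-finger parallel gripper is mounted at the origin on the work surface. World frame = base frame: x ahead of the robot, y to its left, z up, the work surface at z = 0. Lengths are in m, angles in rad, forces in N, time in s.
With the tool pointing down it reaches from about 0.425 to 0.925 m from the base axis. Payload 6.8 kg.
Tool frame: the origin (TCP) lies at the very end of the fingers, on their centre line; the grasp point (between the pads) lies r.pinch_z behind it (r.pinch_z is the distance from the TCP to the grasp point, in m); z points along the fingers, y is the line along which they close (so a half turn about z gives the same grasp; the last joint's range is limited). The gripper opens to 85 mm and grips with 20 to 120 N. Pads are 22 mm wide; open, the fingers measure 114 mm over their backs; the gripper's body (76 mm by 85 mm) begins 54 mm behind the grasp point. The pads swing forward as they close: fully open they stand 13 mm farther back than shut.
Start: joints at [1.235, 0.477, 0.022, 1.555, -0.011, 1.109, -0.083], TCP at [0.152, -0.658, 0.231] pointing down, gripper open.
Joint ranges: [-2.96, 2.96], [-0.34, 2.1], [-1.41, 1.46], [0.24, 2.44], [-1.37, 4.51], [0.17, 1.92], [-2.96, 2.96]. Speed limits (rad/s): [2.39, 2.39, 3.14, 3.14, 3.14, 3.14, 3.14].

## Interface

Orientations are given as a rotation vector (axis times angle).
In Python, from bench import status, grab_frame, camera_model, r gives the robot as it stands. The module is installed in compiled form; this text tells all that it offers.
- The arm moves only by the shell command python3 -m creep 'ROWS' [FORCE]. ROWS is text: rows parted by semicolons, each of 7 numbers parted by spaces: the turn, a rotation vector about the tool's x, y, z in rad, then the shift along the tool's x, y, z in mm, then the opening, from -1 (shut) to 1 (fully open). In form: rx ry rz tx ty tz fingers; .... A call has 1 to 10 rows; each row is the pose to reach, as a shift and turn from the pose commanded when the call began, along the tool's axes at that moment; what a row does not reach only later rows make up. A row lasts 1/8 s, in which the tool goes at most 62.5 mm and 10.7 degrees, less where a joint would pass 70% of its speed; a pose out of reach is approached as far as the arm can. A call with a gripper value outside its range is refused whole. The fingers move at their own pace and stop on an object; FORCE is the grip in N (left out, the last holds). Time passes only in rows, so rows that repeat a pose let the fingers close. It gives the time, the measured TCP pose, the force, the opening and the grip force at its end, in the units of the state.
- status.get_obs(): the state, without advancing time (a new reading comes with each control period).
- grab_frame(name): name is "scene" or "top" or "wrist"; returns (picture, depth): 480x640x3 uint8, red, green, blue; 480x640 float32, m along the optical axis (not along the pixel's ray), 0 where there is no reading.
- camera_model(name): a dict with "K" (3x3 intrinsics, pixels), "rvec" (rotation vector, rad) and "tvec" (3), from world to camera coordinates, as OpenCV has them. Camera axes: x right, y down, z forward; pixel columns grow to the right and rows downward; lengths in m; the calibration is good to about 2 mm. A picture is of the moment at which its call begins: read the wrist's pose just before it. camera_model takes no time and is no camera call; for the wrist camera it gives the pose at the moment of the call.
- r.hand_in(): hands the job in; it is judged then, once.
The state is a dict: "clock": time; "joints": joint angles; "qvel": joint speeds; "tau": joint torques, N m; "tcp_pos": TCP position; "orientation": TCP orientation; "contact_force": force on the tool from outside, world axes, zero at the start; "moment": the same for the moment, N m; "grip_width": finger opening in m; "gripper_force": force on a finger pad.
Only numpy, scipy, OpenCV 4.12 (cv2) and the standard library are available. Lean on these libraries where they do the work, as an engineer would, in place of code of your own. Each camera call takes 0.05 s, during which the arm holds its last target. There are 200 camera calls.

## Working session

There is one attempt and no reset: what is moved stays moved. The work goes in short steps, Python scripts to look and compute and a shell command to move; the robot and the scene stay as the last step left them, time stands still between calls to the robot, and variables do not carry over. Pictures are saved under pics/ and viewed, at most 10 in all, crops included, and the job is handed in when it is done.

```bash
mkdir -p pics; cat > h.py <<'E'
import numpy as np,cv2
from bench import status,grab_frame,camera_model,r
def px2w(cam,D,u,v,model=None):
    m=model or camera_model(cam);R,_=cv2.Rodrigues(np.array(m["rvec"],float));K=np.array(m["K"])
    d=D[v,u];p=d*np.linalg.inv(K)@[u,v,1];return R.T@(p-np.array(m["tvec"]).ravel())
def cloud(D,m):
    R,_=cv2.Rodrigues(np.array(m["rvec"],float));K=np.array(m["K"])
    v,u=np.mgrid[:480,:640];P=np.stack([(u-K[0,2])/K[0,0]*D,(v-K[1,2])/K[1,1]*D,D],-1)
    return (P-np.array(m["tvec"]).ravel())@R
def ray_z(m,u,v,z):
    R,_=cv2.Rodrigues(np.array(m["rvec"],float));K=np.array(m["K"])
    c=-R.T@np.array(m["tvec"]).ravel();d=R.T@np.linalg.inv(K)@[u,v,1];return c+d*(z-c[2])/d[2]
E
python3 - <<'E'
from h import *
s=status.get_obs();print({k:np.round(v,3) for k,v in s.items()},r.pinch_z)
for n in("top","scene"):
    I,D=grab_frame(n);cv2.imwrite(f"pics/{n}0.png",I[...,::-1]);np.savez(f"{n}0.npz",I=I,D=D)
E
```

```text
{'clock': np.float64(0.0), 'joints': array([ 1.235,  0.478,  0.022,  1.556, -0.012,  1.109, -0.083]), 'qvel': array([-0.002,  0.001, -0.   ,  0.   ,  0.001, -0.001,  0.002]), 'tau': array([-1.0000e-03, -5.9645e+01,  1.6080e+00, -2.8120e+01,  1.2000e-02,
        9.0000e-03,  0.0000e+00]), 'tcp_pos': array([ 0.152, -0.657,  0.23 ]), 'orientation': array([-3.119e+00, -3.570e-01,  1.000e-03]), 'contact_force': array([ 0.194,  0.732, -0.889]), 'moment': array([-0.001, -0.021,  0.009]), 'gripper_force': np.float64(0.0), 'grip_width': np.float64(0.085)} 0.0187
```

View pics/top0.png

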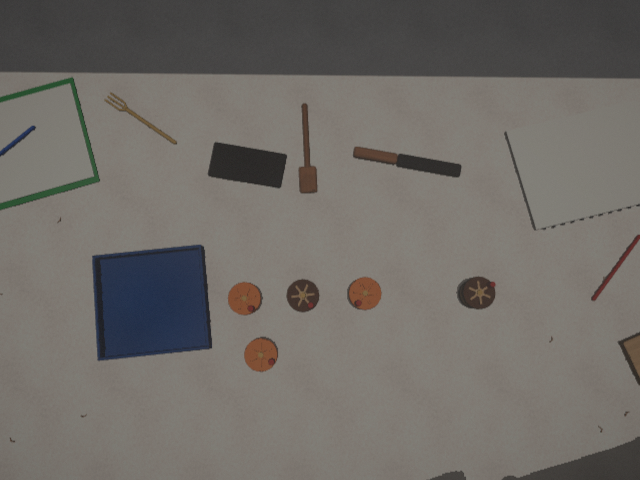

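View pics/scene0.png

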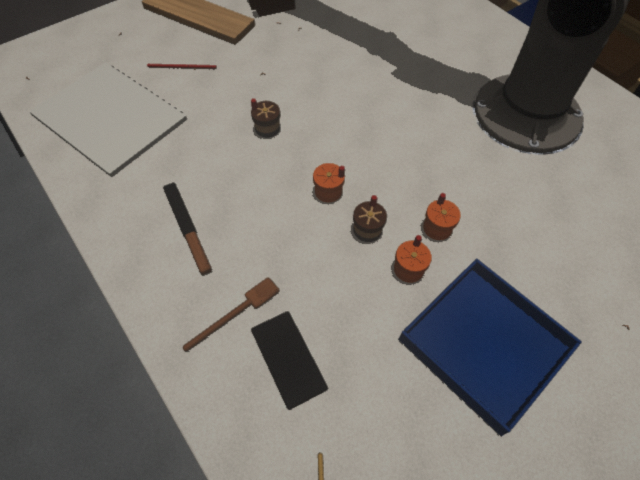

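The top view has dark wheels at (303,295) and (480,292). Orange look-alikes, which are not the target, sit at (244,298), (365,293) and (261,354). The tray is around (152,302), with the phone at (247,165), spoon at (307,150) and knife at (407,162). Next I'll measure positions and check a close crop.

```bash
python3 - <<'E'
from h import *
z=np.load("top0.npz");I,D=z["I"],z["D"];m=camera_model("top");P=cloud(D,m)
print("K",np.round(m["K"],1).tolist())
for n,(u,v) in dict(w1=(303,295),w2=(480,292),o1=(244,298),o2=(365,293),o3=(261,354)).items():
    w=P[v-30:v+31,u-30:u+31].reshape(-1,3);c=P[v,u]
    k=(np.abs(w[:,2]-.052)<.006)&(np.hypot(*(w-c)[:,:2].T)<.045)
    xy=w[k,:2].astype(np.float32);cc,rad=cv2.minEnclosingCircle(xy)
    pk=w[(w[:,2]>.062)&(np.hypot(*(w-c)[:,:2].T)<.045)]
    e=cv2.fitEllipse(cv2.convexHull(xy))
    print(n,"c",np.round(cc,4),"r",round(rad,4),"mean",np.round(w[k].mean(0),4),"ell",np.round(e[0],4),np.round(e[1],4),"peg",np.round(pk.mean(0),4),len(pk),np.round(pk[:,2].max(),3) if len(pk) else 0)
    
for u,v in((95,256),(203,247),(211,347),(100,358),(152,302),(320,350)):print((u,v),np.round(P[v,u],4))
a=cv2.resize(I[265:325,270:350],(640,480),interpolation=3)[:, :400];b=cv2.resize(I[265:325,440:520],(640,480),interpolation=3)[:,120:520]
cv2.imwrite("pics/crop0.png",np.hstack([a,b])[...,::-1])
E
```

```text
K [[619.2, 0.0, 313.7], [0.0, 619.2, 237.1], [0.0, 0.0, 1.0]]
w1 c [0.4871 0.0225] r 0.031 mean [0.4875 0.0232 0.0518] ell [0.487  0.0227] [0.0602 0.0613] peg [0.4676 0.008  0.0729] 32 0.077
w2 c [ 0.4938 -0.3116] r 0.0314 mean [ 0.4932 -0.31    0.052 ] ell [ 0.494  -0.3114] [0.0609 0.0615] peg [ 0.5078 -0.3295  0.0725] 36 0.078
o1 c [0.481  0.1324] r 0.0311 mean [0.4815 0.1327 0.0517] ell [0.4809 0.1324] [0.0604 0.0613] peg [0.4613 0.1175 0.073 ] 32 0.078
o2 c [ 0.4915 -0.0951] r 0.0309 mean [ 0.4922 -0.0954  0.0518] ell [ 0.4915 -0.0949] [0.0603 0.061 ] peg [ 0.4721 -0.0804  0.0728] 34 0.077
o3 c [0.3767 0.0998] r 0.0309 mean [0.3771 0.1006 0.0517] ell [0.3767 0.0998] [0.0606 0.0612] peg [0.3648 0.0785 0.0723] 36 0.076
(95, 256) [0.5614 0.4211 0.0345]
(203, 247) [0.5843 0.2198 0.0035]
(211, 347) [0.3895 0.1973 0.0109]
(100, 358) [0.3691 0.4001 0.037 ]
(152, 302) [0.4752 0.315  0.0069]
(320, 350) [ 0.3843 -0.0125  0.0019]
```

View pics/crop0.png

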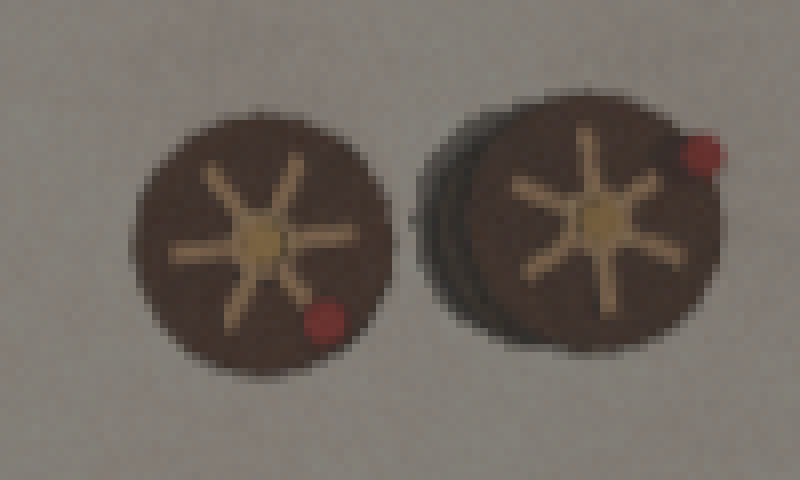

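```bash
cat >> h.py <<'E'
from scipy.spatial.transform import Rotation as Ro
def go(pos,az):
    "row (turn rad, shift mm) to reach world pos with tool x at azimuth az deg, tool down"
    s=status.get_obs();R=Ro.from_rotvec(s["orientation"]).as_matrix();a=np.radians(az)
    x=np.array([np.cos(a),np.sin(a),0]);z=np.array([0,0,-1.]);T=np.stack([x,np.cross(z,x),z],1)
    print(np.round(Ro.from_matrix(R.T@T).as_rotvec(),3),np.round(1000*R.T@(np.array(pos)-s["tcp_pos"]),1))
E
python3 -c "
from h import *
go([.5036,-.3607,.12],75);print(np.round(Ro.from_rotvec(status.get_obs()['orientation']).as_matrix(),3))"
```

```text
[-2.000e-03 -1.000e-03 -1.081e+00] [ 409.2 -209.2  110.7]
[[ 0.974  0.226 -0.   ]
 [ 0.226 -0.974  0.002]
 [-0.    -0.002 -1.   ]]
```

```bash
python3 -m creep '0 0 -0.18 60 -30 0 -1; 0 0 -0.36 115 -58 0 -1; 0 0 -0.54 170 -87 20 -1; 0 0 -0.72 225 -115 40 -1; 0 0 -0.9 280 -143 60 -1; 0 0 -1.081 335 -171 85 -1; 0 0 -1.081 385 -197 105 -1; 0 0 -1.081 409 -209 111 -1; 0 0 -1.081 409 -209 111 -1' 40
python3 -c "
from h import *
s=status.get_obs();print(s['grip_width'])
go([.5036,-.3607,.061],75)
I,D=grab_frame('wrist');cv2.imwrite('pics/w0.png',I[...,::-1])
I,D=grab_frame('top');np.savez('t1.npz',I=I,D=D)"
```

```text
clock: 1.23
tcp_pos: [0.5062, -0.3572, 0.119]
orientation: [-2.484, -1.919, -0.003]
contact_force: [-0.8, 0.2, 0.0]
grip_width: 0.0
gripper_force: 0.0
1.9906358963912443e-05
[-0.001 -0.003  0.007] [-4.2 -1.5 58. ]
```

View pics/w0.png

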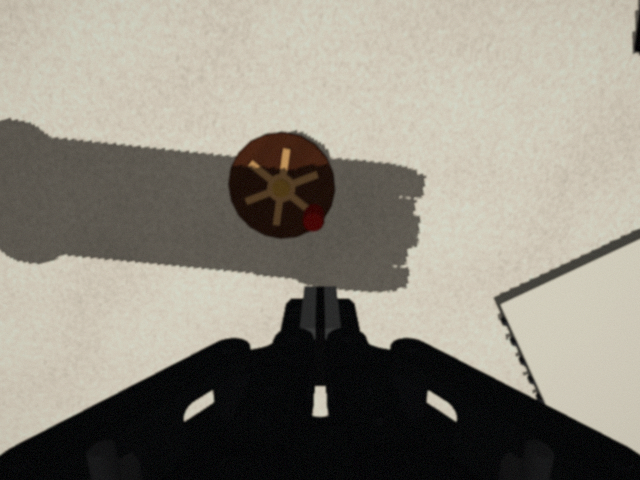

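Wrist view: the dark wheel is at (283,185) with its peg at (314,218). The shut fingers at (320,290) are right behind the peg.

```bash
python3 -m creep '0 0 0 0 0 30 -1; 0 0 0 0 0 58 -1; 0 0 0 0 0 58 -1; 0 0 0 0 0 58 -1'
python3 -c "
from h import *
go([.5142,-.3212,.061],75)
m=camera_model('wrist');I,D=grab_frame('wrist');P=cloud(D,m)
hsv=cv2.cvtColor(I,cv2.COLOR_RGB2HSV);k=((hsv[...,0]<6)|(hsv[...,0]>174))&(hsv[...,1]>200)&(hsv[...,2]>50)&(P[...,2]>.06)&(P[...,2]<.085)&(np.hypot(P[...,0]-.494,P[...,1]+.3115)<.035)
print(k.sum(),np.round(P[k].mean(0),4))
w=P[(abs(P[...,2]-.052)<.004)&(np.hypot(P[...,0]-.494,P[...,1]+.3115)<.05)][:,:2].astype(np.float32);print(cv2.minEnclosingCircle(w))
cv2.imwrite('pics/w1.png',I[...,::-1])"
```

```text
clock: 1.82
tcp_pos: [0.5036, -0.363, 0.0634]
orientation: [2.493, 1.909, 0.0]
contact_force: [0.0, -0.1, 0.6]
grip_width: -0.0
gripper_force: 0.0
[ 0.001  0.001 -0.002] [43.1 -0.6  2.4]
773 [ 0.5101 -0.3285  0.0716]
((0.49533575773239136, -0.3107775151729584), 0.031139783561229706)
```

```bash
cat > ang.py <<'E'
from h import *
import sys
def peg(cx,cy,name='wrist',save=None):
    m=camera_model(name);I,D=grab_frame(name);P=cloud(D,m)
    near=np.hypot(P[...,0]-cx,P[...,1]-cy)
    hsv=cv2.cvtColor(I,cv2.COLOR_RGB2HSV);k=((hsv[...,0]<6)|(hsv[...,0]>174))&(hsv[...,1]>(200 if name=='wrist' else 120))&(hsv[...,2]>50)&(P[...,2]>.06)&(P[...,2]<.085)&(near<.042)
    w=P[(abs(P[...,2]-.052)<.004)&(near<.045)][:,:2].astype(np.float32);c,rad=cv2.minEnclosingCircle(w)
    p=P[k].mean(0);d=p[:2]-c
    print(name,status.get_obs()["clock"],"c",np.round(c,4),round(rad,4),"peg",k.sum(),np.round(p,4),"ang",round(np.degrees(np.arctan2(d[1],d[0])),1))
    if save:cv2.imwrite(save,I[...,::-1])
if __name__=="__main__":peg(float(sys.argv[1]),float(sys.argv[2]),sys.argv[3],*sys.argv[4:])
E
python3 -m creep '0 0 0 12 0 2 -1; 0 0 0 17 0 2 -1; 0 0 0 21 0 2 -1; 0 0 0 25 0 2 -1; 0 0 0 29 0 2 -1; 0 0 0 33 0 2 -1; 0 0 0 37 0 2 -1; 0 0 0 40 0 2 -1; 0 0 0 42 0 2 -1; 0 0 0 43 0 2 -1'; python3 ang.py .495 -.311 wrist pics/w2.png; python3 ang.py .495 -.311 top
```

```text
clock: 3.12
tcp_pos: [0.5149, -0.32, 0.0603]
orientation: [2.493, 1.912, -0.0]
contact_force: [-0.6, -0.3, 0.9]
grip_width: 0.0
gripper_force: 0.0
wrist 3.175 c [ 0.4956 -0.3106] 0.031 peg 794 [ 0.5189 -0.3013  0.0714] ang 21.7
top 3.225 c [ 0.4936 -0.3102] 0.0307 peg 0 [nan nan nan] ang nanang.py:8: RuntimeWarning: Mean of empty slice.
  p=P[k].mean(0);d=p[:2]-c
  ret = um.true_divide(
```

View pics/w2.png

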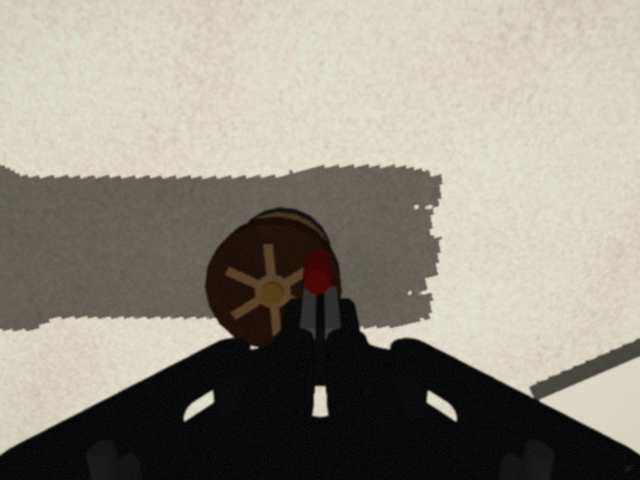

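Peg at (318,270), in contact with the fingers; the wheel has turned about 72°. Letting go now, then watching it settle.

```bash
python3 -m creep '0 0 0 -25 0 -30 -1; 0 0 0 -45 0 -60 -1'; python3 ang.py .495 -.311 wrist
python3 -m creep '0 0 0 0 0 0 -1; 0 0 0 0 0 0 -1; 0 0 0 0 0 0 -1; 0 0 0 0 0 0 -1; 0 0 0 0 0 0 -1; 0 0 0 0 0 0 -1; 0 0 0 0 0 0 -1; 0 0 0 0 0 0 -1'; python3 ang.py .495 -.311 wrist; python3 -c "
from h import *
go([.465,-.045,.12],90)"
```

```text
clock: 3.48
tcp_pos: [0.5026, -0.3643, 0.1207]
orientation: [-2.492, -1.912, 0.001]
contact_force: [-0.0, 0.2, -0.1]
grip_width: 0.0
gripper_force: 0.0
wrist 3.525 c [ 0.4955 -0.3108] 0.031 peg 374 [ 0.5183 -0.3033  0.0731] ang 18.2
clock: 4.53
tcp_pos: [0.5032, -0.3636, 0.1204]
orientation: [2.493, 1.912, 0.0]
contact_force: [0.2, -0.9, 0.1]
grip_width: 0.0001
gripper_force: 0.0
wrist 4.575 c [ 0.4956 -0.3107] 0.031 peg 398 [ 0.5185 -0.3029  0.073 ] ang 18.8
[ 0.     0.    -0.262] [ 297.8 -119.4    0.3]
```

This wheel stays put, so it runs free. The other one should bind; testing it the same way.

```bash
python3 -m creep '0 0 -0.13 55 -22 0 -1; 0 0 -0.262 110 -44 0 -1; 0 0 -0.262 165 -66 0 -1; 0 0 -0.262 220 -88 0 -1; 0 0 -0.262 270 -108 0 -1; 0 0 -0.262 298 -119 0 -1; 0 0 -0.262 298 -119 0 -1; 0 0 -0.262 298 -119 0 -1'
python3 ang.py .487 .0227 wrist pics/w3.png;python3 -c "
from h import *
go([.465,-.0275,.061],90)"
```

```text
clock: 5.58
tcp_pos: [0.4656, -0.0457, 0.1204]
orientation: [2.222, 2.22, -0.0]
contact_force: [-0.6, -0.5, 0.5]
grip_width: -0.0004
gripper_force: 0.0
wrist 5.625 c [0.4883 0.0236] 0.031 peg 387 [0.4693 0.0096 0.0727] ang -143.5
[ 0.     0.001 -0.002] [18.7 -0.6 59.3]
```

View pics/w3.png

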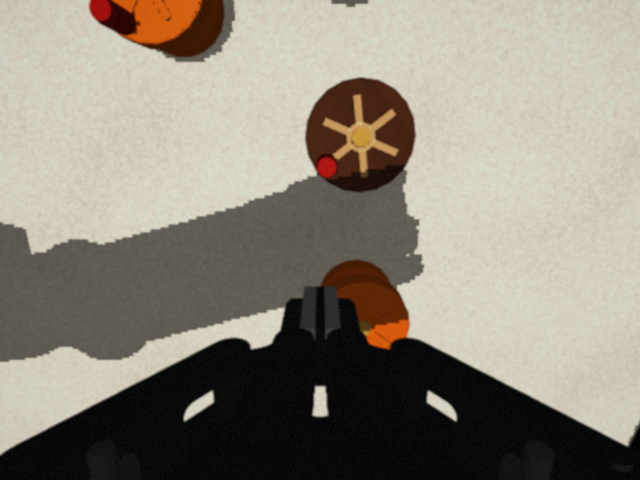

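```bash
python3 -m creep '0 0 0 18 0 30 -1; 0 0 0 18 0 59 -1; 0 0 0 18 0 60 -1; 0 0 0 18 0 60 -1'; python3 -m creep '0 0 0 5 0 0 -1; 0 0 0 10 0 0 -1; 0 0 0 15 0 0 -1; 0 0 0 20 0 0 -1; 0 0 0 25 0 0 -1; 0 0 0 30 0 0 -1; 0 0 0 35 0 0 -1; 0 0 0 40 0 0 -1; 0 0 0 44 0 0 -1; 0 0 0 46 0 0 -1'; python3 ang.py .488 .028 wrist pics/w4.png
```

```text
clock: 6.12
tcp_pos: [0.4659, -0.0277, 0.0609]
orientation: [2.223, 2.219, 0.0]
contact_force: [0.3, -0.7, 0.0]
grip_width: -0.0002
gripper_force: 0.0
clock: 7.38
tcp_pos: [0.4655, 0.0194, 0.0603]
orientation: [2.221, 2.222, 0.0]
contact_force: [0.1, -2.0, -0.3]
grip_width: -0.0001
gripper_force: 0.5
wrist 7.425 c [0.4868 0.0261] 0.0313 peg 812 [0.4653 0.0384 0.0712] ang 150.2
```

View pics/w4.png

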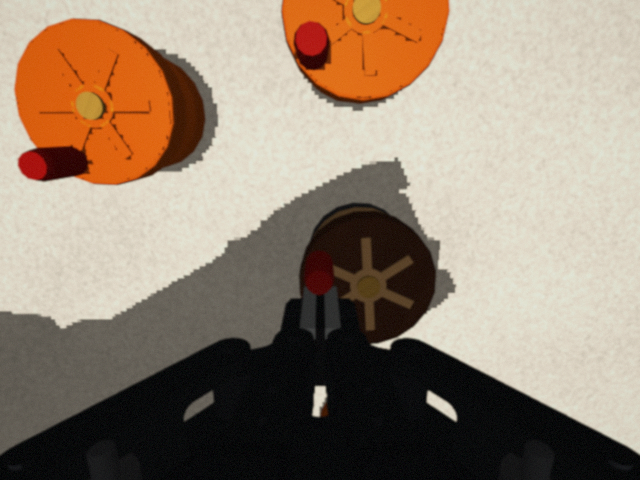

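Peg at (320,270). The wheel has turned about 66° and slid about 3 mm. I'll keep the same push going for a few millimetres more, then release.

```bash
python3 -m creep '0 0 0 2 0 0 -1; 0 0 0 4 0 0 -1; 0 0 0 4 0 0 -1'; python3 ang.py .487 .028 wrist
python3 -m creep '0 0 0 -25 0 -30 -1; 0 0 0 -50 0 -60 -1;0 0 0 -50 0 -60 -1;0 0 0 -50 0 -60 -1;0 0 0 -50 0 -60 -1;0 0 0 -50 0 -60 -1;0 0 0 -50 0 -60 -1;0 0 0 -50 0 -60 -1;0 0 0 -50 0 -60 -1;0 0 0 -50 0 -60 -1'; python3 ang.py .487 .028 wrist; python3 -m creep '0 0 0 0 0 0 -1;0 0 0 0 0 0 -1'; python3 ang.py .487 .028 wrist
```

```text
clock: 7.8
tcp_pos: [0.4655, 0.0233, 0.0603]
orientation: [2.221, 2.222, 0.0]
contact_force: [0.3, -1.0, -0.1]
grip_width: -0.0
gripper_force: 0.2
wrist 7.85 c [0.4859 0.0271] 0.031 peg 825 [0.4661 0.0423 0.0711] ang 142.3
clock: 9.1
tcp_pos: [0.4654, -0.0269, 0.1203]
orientation: [2.222, 2.221, -0.0]
contact_force: [-1.1, 0.7, 0.1]
grip_width: -0.0
gripper_force: 0.0
wrist 9.15 c [0.486  0.0267] 0.031 peg 381 [0.4624 0.0245 0.0728] ang -174.5
clock: 9.4
tcp_pos: [0.4654, -0.0269, 0.1203]
orientation: [2.221, 2.221, 0.0]
contact_force: [0.8, -0.2, -0.1]
grip_width: 0.0005
gripper_force: 0.0
wrist 9.45 c [0.4858 0.0267] 0.031 peg 384 [0.4624 0.0245 0.0727] ang -174.5
```

It turned 74° and sprang back to about 31°, so this is the binding wheel. Next I'll grasp it by the rim, with the finger line kept off the peg and the neighbouring wheels.

```bash
python3 -c "
from h import *
go([.4855,.0265,.12],150)"
```

```text
[ 0.     0.    -1.047] [53.4 20.1  0.3]
```

```bash
python3 -m creep '0 0 -0.18 10 4 0 1; 0 0 -0.36 20 8 0 1; 0 0 -0.54 30 12 0 1; 0 0 -0.72 40 16 0 1; 0 0 -0.9 53 20 0 1; 0 0 -1.047 53 20 0 1; 0 0 -1.047 53 20 0 1; 0 0 -1.047 53 20 0 1'
python3 ang.py .4855 .0265 wrist pics/w5.png; python3 -c "
from h import *
go([.4855,.0265,.02],150)"
```

```text
clock: 10.45
tcp_pos: [0.4854, 0.0258, 0.1203]
orientation: [-0.818, -3.033, 0.0]
contact_force: [-0.1, -0.1, -0.0]
grip_width: 0.0853
gripper_force: 0.0
wrist 10.5 c [0.4857 0.0267] 0.031 peg 264 [0.4619 0.0241 0.0734] ang -173.6
[-0.     0.    -0.003] [  0.2   0.7 100.3]
```

View pics/w5.png

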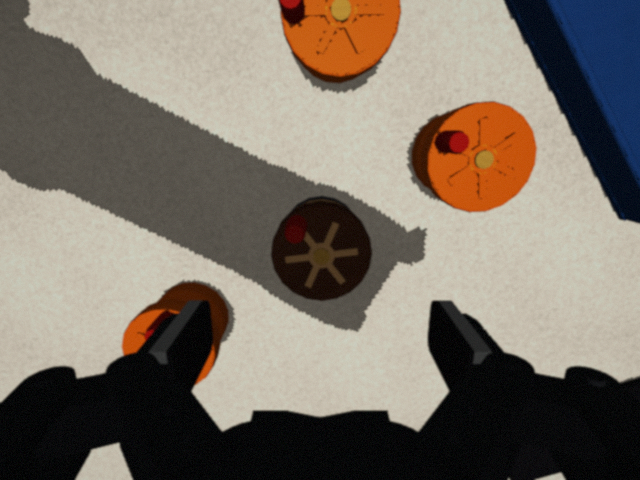

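The wheel (321,248) is centred between the open fingers (205 and 432), and the orange wheels are clear. Descending to grip.

```bash
python3 -m creep '0 0 0 0 1 35 1; 0 0 0 0 1 65 1; 0 0 0 0 1 85 1; 0 0 0 0 1 100 1; 0 0 0 0 1 100 1; 0 0 0 0 1 100 1' 
python3 -m creep '0 0 0 0 0 0 -0.2; 0 0 0 0 0 0 0.2; 0 0 0 0 0 0 -0.5; 0 0 0 0 0 0 -1; 0 0 0 0 0 0 -1; 0 0 0 0 0 0 -1' 45
```

```text
clock: 11.25
tcp_pos: [0.4865, 0.0271, 0.0209]
orientation: [0.814, 3.033, 0.001]
contact_force: [-0.1, -0.6, 0.9]
grip_width: 0.0854
gripper_force: 0.0
clock: 12.0
tcp_pos: [0.4864, 0.0267, 0.0213]
orientation: [0.814, 3.033, -0.001]
contact_force: [-1.5, -0.7, 8.0]
grip_width: 0.0609
gripper_force: 47.0
```

```bash
python3 -m creep '0 0 0 0 0 -10 -1; 0 0 0 0 0 -35 -1; 0 0 0 0 0 -75 -1; 0 0 0 0 0 -115 -1; 0 0 0 0 0 -115 -1'
python3 -c "
from h import *
z=np.load('top0.npz');P=cloud(z['D'],camera_model('top'));hsv=cv2.cvtColor(z['I'],cv2.COLOR_RGB2HSV)
k=(hsv[...,0]>105)&(hsv[...,0]<130)&(hsv[...,1]>100);k[:, :80]=0;k[:, 230:]=0
q=P[k&(P[...,2]>.03)&(P[...,2]<.045)];rc=cv2.minAreaRect(q[:,:2].astype(np.float32));print(len(q),rc,np.median(P[k][P[k][:,2]<.02],0))
go([rc[0][0],rc[0][1],.135],150)
I,D=grab_frame('wrist');cv2.imwrite('pics/w6.png',I[...,::-1])"
```

```text
clock: 12.62
tcp_pos: [0.4878, 0.0273, 0.1382]
orientation: [0.813, 3.029, 0.002]
contact_force: [0.0, 0.1, -4.2]
grip_width: 0.0606
gripper_force: 50.4
595 ((0.4755547046661377, 0.3125514090061188), (0.1972830891609192, 0.20810362696647644), 6.19498872756958) [0.47313222 0.31565666 0.00545413]
[ 0.003  0.005 -0.001] [153.4 240.8   3.1]
```

View pics/w6.png

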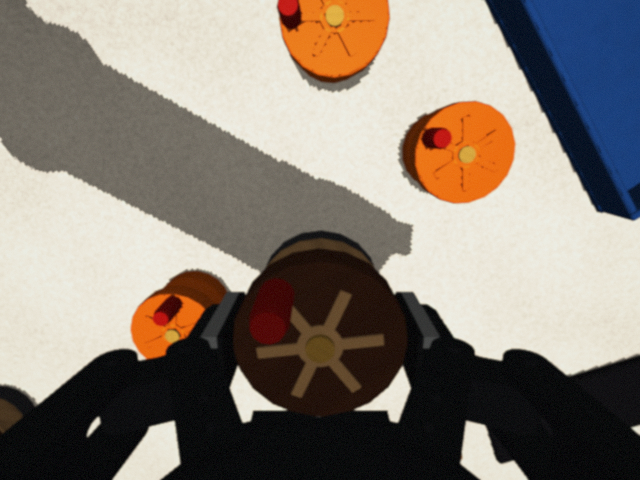

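The wheel is held level between the fingers at (320,345), stand included. Carrying it to the tray centre.

```bash
python3 -m creep '0 0 0 12 18 0 -1; 0 0 0 35 55 0 -1; 0 0 0 60 94 0 -1; 0 0 0 85 133 0 -1; 0 0 0 110 173 0 -1; 0 0 0 133 209 0 -1; 0 0 0 147 231 0 -1; 0 0 0 153 241 0 -1; 0 0 0 153 241 0 -1; 0 0 0 153 241 0 -1'
python3 -m creep '0 0 0 0 0 20 -1; 0 0 0 0 0 45 -1; 0 0 0 0 0 70 -1; 0 0 0 0 0 85 -1; 0 0 0 0 0 95 -1; 0 0 0 0 0 100 -1; 0 0 0 0 0 100 -1; 0 0 0 0 0 100 -1'; python3 -c "
from h import *
go([.4755,.3125,.028],150)"
```

```text
clock: 13.92
tcp_pos: [0.4742, 0.3102, 0.1346]
orientation: [-0.816, -3.033, 0.003]
contact_force: [1.0, -0.8, -2.7]
grip_width: 0.0606
gripper_force: 50.4
clock: 14.92
tcp_pos: [0.4744, 0.3126, 0.0359]
orientation: [0.813, 3.034, 0.001]
contact_force: [0.3, 0.4, -3.1]
grip_width: 0.0607
gripper_force: 50.4
[ 0.001  0.    -0.   ] [-1.   0.5  7.9]
```

```bash
python3 -m creep '0 0 0 0 0 2 -1; 0 0 0 0 0 4 -1; 0 0 0 0 0 6 -1; 0 0 0 0 0 6 -1; 0 0 0 0 0 6 -1'; python3 -m creep '0 0 0 0 0 1 -1; 0 0 0 0 0 2 -1; 0 0 0 0 0 2 -1'
```

```text
clock: 15.55
tcp_pos: [0.474, 0.3122, 0.0293]
orientation: [-0.813, -3.034, 0.0]
contact_force: [-0.7, 0.1, -3.1]
grip_width: 0.0605
gripper_force: 50.4
clock: 15.92
tcp_pos: [0.474, 0.3122, 0.0274]
orientation: [0.813, 3.034, 0.0]
contact_force: [-1.0, -0.9, -0.5]
grip_width: 0.0609
gripper_force: 50.6
```

Touchdown: the weight has come off the wrist. Releasing.

```bash
python3 -m creep '0 0 0 0 0 0.5 -1; 0 0 0 0 0 0.5 0.6; 0 0 0 0 0 0.5 1; 0 0 0 0 0 0.5 1; 0 0 0 0 0 0.5 1; 0 0 0 0 0 0.5 1'; python3 -m creep '0 0 0 0 0 -20 1; 0 0 0 0 0 -60 1; 0 0 0 0 0 -120 1; 0 0 0 0 0 -170 1; 0 0 0 -150 0 -170 1; 0 0 0 -150 0 -170 1; 0 0 0 -150 0 -170 1; 0 0 0 -150 0 -170 1'
python3 -c "
from h import *
I,D=grab_frame('scene');cv2.imwrite('pics/s9.png',I[...,::-1])
I,D=grab_frame('top');m=camera_model('top');P=cloud(D,m)
w=P[(P[...,2]>.052)&(P[...,2]<.064)&(np.hypot(P[...,0]-.475,P[...,1]-.312)<.06)]
print(len(w),w.mean(0),np.linalg.lstsq(np.c_[w[:,:2]-w[:,:2].mean(0),np.ones(len(w))],w[:,2],rcond=None)[0])
z=np.load('top0.npz');print((abs(z['D']-D)[90:210,200:470]>.005).sum())"
```

```text
clock: 16.68
tcp_pos: [0.474, 0.3122, 0.0268]
orientation: [0.813, 3.034, 0.0]
contact_force: [0.7, -0.1, 0.0]
grip_width: 0.0851
gripper_force: 0.0
clock: 17.68
tcp_pos: [0.6056, 0.2352, 0.1977]
orientation: [0.82, 3.032, 0.001]
contact_force: [-0.2, 0.4, -0.1]
grip_width: 0.0852
gripper_force: 0.0
818 [0.47377776 0.31050679 0.05776317] [0.00607716 0.01034089 0.05776317]
5570
```

View pics/s9.png

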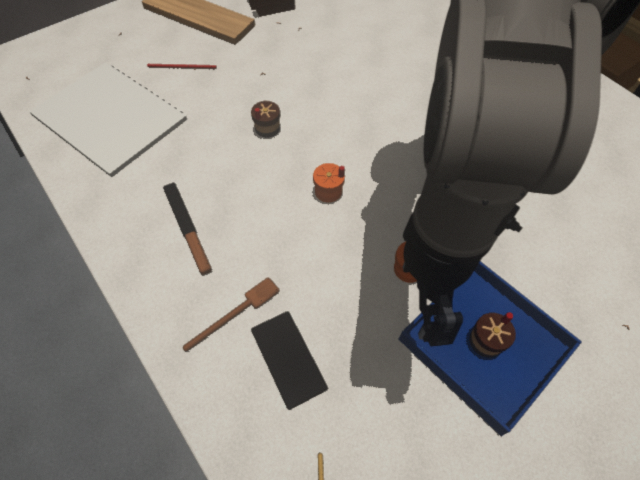

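The binding wheel stands upright in the tray at (493,335), with its top at 58 mm as expected. The free wheel at (265,115), phone, knife and spoon have not moved.

```bash
python3 -c "
from bench import r
print(r.hand_in())"
```

```text
the job is handed in; nothing more can be done
None
```

I tested both wheels with one push each, stood the binding one upright in the blue reject tray, left the free one where it was, and handed the job in at about 18 s; the binding wheel's push was about 74° as seen by the camera, though its own turn may have been nearer 63° because its stand seems to have turned a little.

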